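# Pack the large paint tube and close the keyed lid of a paint box

## Robot

A 6-joint arm with a two-finger parallel gripper is mounted at the origin on the work surface. World frame = base frame: x ahead of the robot, y to its left, z up, the work surface at z = 0. Lengths are in mm, angles in rad, forces in N, time in s.
With the tool pointing down it reaches from about 350 to 975 mm from the base axis. Payload 7.1 kg.
Tool frame: the origin (TCP) lies at the very end of the fingers, on their centre line; the grasp point (between the pads) lies 19 mm behind it; z points along the fingers, y is the direction in which the jaws open and shut (so a half turn about z gives the same grasp; the last joint's range is limited). The gripper opens to 88 mm and grips with 3 to 60 N. Pads are 20 mm wide; open, the fingers measure 115 mm over their backs; the gripper's body (75 mm by 178 mm) begins 61 mm behind the grasp point.
Start: joints at [1.167, 0.423, 1.63, -0, 1.089, -0.019], TCP at [234.576, 579.291, 201.375] pointing down, gripper open.
Joint ranges: [-3, 3], [-0.9, 2.11], [0.09, 2.58], [-1.31, 4.45], [0.11, 2.69], [-2.54, 2.54]. Speed limits (rad/s): [2.39, 2.39, 3.01, 3.14, 3.14, 3.14].

## Interface

Orientations are given as a rotation vector (axis times angle).
In Python, from workcell import * gives the robot as it stands.
- The arm moves only by the tool play_rows, never from a script. Its argument "plan" is text: rows parted by semicolons, each of 7 numbers parted by spaces: the finger opening in cm, from 0 to 8.78, then the shift along the tool's x, y, z in cm, then the turn, a rotation vector about the tool's x, y, z in degrees. A call has 1 to 20 rows; each row shifts and turns the commanded pose from where the row before left it, along the tool's axes as they then stand; what a row does not reach is not made up. A row lasts 1/8 s, in which the tool goes at most 62.5 mm and 10.7 degrees, less where a joint would pass 70% of its speed; a pose out of reach is approached as far as the arm can. A call is refused whole if a number of a shift passes 6.25 or a number of a turn 10.7, either way. A call with a gripper value outside its range is refused whole. The fingers move at their own pace and stop on an object; the grip force is fixed at half the most. Time passes only in rows, so rows that do not move let the fingers close. It gives the time, the measured TCP pose, the force and the opening at its end, in the units of the state.
- get_obs(): the state, without advancing time (a new reading comes with each control period).
- get_image(name): name is "scene" or "top"; returns a dict with "pixels" (400x640x3 uint8, red, green, blue), "range_z" (400x640 float32, mm along the optical axis (not along the pixel's ray), 0 where there is no reading), "fx", "fy", "cx", "cy" (pixels), "distortion" ([k1, k2, p1, p2, k3] as OpenCV has them; the pictures are not rectified), "eye" and "attitude" of the camera in the world. Camera axes: x right, y down, z forward; pixel columns grow to the right and rows downward; lengths in mm; the calibration is good to about 2 mm. A picture is of the moment at which its call begins.
- close_job(): hands the job in, once; it reports no verdict.
The state is a dict: "t": time; "qpos": joint angles; "qvel": joint speeds; "joint_torque": joint torques, N m; "ee_pos": TCP position; "orientation": TCP orientation; "ft_force": force on the tool from outside, world axes, zero at the start; "moment": the same for the moment, N m; "width": finger opening in mm.
Only numpy, scipy, OpenCV 4.12 (cv2) and the standard library are available. Lean on these libraries where they do the work, as an engineer would, in place of code of your own. Each camera call takes 0.05 s, during which the arm holds its last target. There are 200 camera calls.

## Task

Pack up the wooden paint box: take the one large paint tube out of the tray, lay it in the box, and leave the small tubes in the tray. Then close the box with its loose lid: tip the lid's long tongue in under the wide end board, lower the lid flat between the end boards, and draw it back until it is fully home, its short tongue caught under the narrow end board and its batten against that board. Leave the other things on the desk where they are.

Things in the scene. Friction and masses are not known exactly. Their poses are not given: they have to be found in the camera images.
- box: Open pale-wood paint box, 285 (x) x 144 (y) x 65 mm; does not move. Origin: centre of underside. Side walls 12 thick (inner width y = -60..60), tops at z = 55. Two fixed boards 10 thick (z = 55..65) bridge its ends: wide one, nearer the robot, x = -142.5..-67.5; narrow one x = 92.5..142.5. The hollow runs on below them, x = -118.5..118.5. Closed, the lid's origin is at x 14, y 0, z 46.5
- wide_edge (a point): Box: middle of the lower edge of the wide end board, where the opening begins (box x = -67.5, z = 55). The lid's long tongue goes under it; axes as the box
- narrow_edge (a point): Box: middle of the lower edge of the narrow end board at the other end of the opening (box x = 92.5, z = 55), 160 from wide_edge; axes as the box. Home: the back batten's outer (+x) face bears on this board and the short tongue is under it
- box_floor (a point): Box: middle of the opening on the inner floor (box x = 12.5, z = 8); axes as the box. A small tube already lies along the +y wall (up to 16 high, between y = 28 and y = 60); the rest of the floor is free
- lid: Loose pale-wood lid, about 110 g, flat on the desk, battens up, long tongue roughly towards the robot. Panel 197 (x) x 116 (y) x 6 mm; origin: centre of its underside, z up. Two battens cross it, 14 thick (x), 144 long (y), tops at z = 24.5; below z = 8.5 only 116 long: these shoulders drop between the side walls (2 play each side) and the ends rest on the walls, panel 2.5 below the end boards
- tongue_tip (a point): Lid: middle of the end of the long tongue (lid x = -98.5, z = 3). The tongue is bare panel, 45 long. The panel is 37 longer than the opening: it enters only tipped, tongue low and back end raised 12 to 18 degrees, tongue pushed under the wide board, then lowered level
- front_batten (a point): Lid: middle of the top of the batten next to the long tongue (lid x = -46.5, z = 24.5). Seated, the lid slides 28: from this batten touching the wide board (lid origin at box x = -14; the short tongue then clears the narrow board by 8) to home (box x = 14)
- back_batten (a point): Lid: middle of the top of the batten by the 20 long short tongue (lid x = 71.5, z = 24.5); good to grip across its 14. Seated, 28 lie between it and the narrow board, so a finger beside it keeps the lid from going home: let go and push its inner (-x) face with shut fingers set down on the panel between the battens
- large_tube: The one large aluminium paint tube, white label with a dark band, black cap; 106 mm long, about 75 g. Round (25 across) and 25 high at the shoulder (x = 35), flattened to a crimp 36 wide and 6 high at the tail (x = -50); the cap runs from x = 41 to 56. At x = 18 it is 27 wide and 21 high. Origin: on its underside, x axis towards the cap, z up
- tray: Open wooden tray of tubes, 190 (x) x 240 (y) x 32 high, walls 6 thick; it does not move. Origin: centre of its underside, z up; inner floor at z = 6. The tubes lie in it
- small_tube_a: Small tube in the tray, same look as the large one but 76 long, 15 high at the shoulder, crimp 20 wide; it weighs about 25 g and lies flat. Origin: middle of its underside, x axis towards the cap, z up
- small_tube_b: Small tube in the tray, like small_tube_a; it weighs about 25 g and lies flat. Origin: middle of its underside, x axis towards the cap, z up
- small_tube_c: Small tube in the tray, like small_tube_a; it weighs about 25 g and lies flat. Origin: middle of its underside, x axis towards the cap, z up
- brush_jar: Bystander: white ceramic jar of brushes, 76 across, 100 high, brushes to 230. Origin: centre of its foot
- pan_set: Bystander: open watercolour set, white case 120 x 200 x 16 with rows of pans. Origin: centre of its underside
- water_pot: Bystander: blue ceramic water pot, 84 across, 75 high. Origin: centre of its foot
Things that resemble listed ones, but are neither listed nor needed, are in the scene too. What is shaped like the small_tube_a but pink, purple or red is not meant.

How it is judged:
By the outcome, as a careful person would: the job done as asked, in the order asked, and still so for the second after the job is handed in, with the robot touching nothing.
It also fails if it takes over 59 s, if anything falls off the work surface, if the arm or the gripper's body presses on something with over 40 N, if the wrist force passes 120 N, or if a joint passes its speed limit or range.

## Working session

There is one attempt and no reset: what is moved stays moved. The work goes in short steps, Python scripts to look and compute and a tool call to move; the robot and the scene stay as the last step left them, time stands still between calls to the robot, and variables do not carry over. Pictures are saved under pics/ and viewed, about 8 in all and at most 12, crops included, and the job is handed in when it is done.

Besides the shell and the picture viewer there is one more tool, called after "Call:" by a JSON object that holds its "fn" and its "kwargs", one argument or row to a line. play_rows: Moves the arm, as the interface text tells. Its arguments: {"type":"object","properties":{"plan":{"type":"string"}},"required":["plan"]}

```bash
ls; mkdir -p pics
cat > h.py <<'E'
from workcell import *
import numpy as np, cv2
from scipy.spatial.transform import Rotation as R
def save(im,name,crop=None,scale=1):
    p=im["pixels"][:,:,::-1]
    if crop: r0,r1,c0,c1=crop; p=p[r0:r1,c0:c1]
    cv2.imwrite("pics/"+name,cv2.resize(p,None,fx=scale,fy=scale,interpolation=cv2.INTER_CUBIC))
def att(im):
    a=np.array(im["attitude"],float)
    return a if a.shape==(3,3) else R.from_rotvec(a).as_matrix()
def cloud(im):
    h,w=im["range_z"].shape
    u,v=np.meshgrid(np.arange(w),np.arange(h))
    K=np.array([[im["fx"],0,im["cx"]],[0,im["fy"],im["cy"]],[0,0,1.]])
    n=cv2.undistortPoints(np.stack([u,v],-1).reshape(-1,1,2).astype(float),K,np.array(im["distortion"],float)).reshape(h,w,2)
    z=im["range_z"]
    P=np.dstack([n[...,0]*z,n[...,1]*z,z])@att(im).T+np.array(im["eye"])
    P[z==0]=np.nan
    return P
E
python3 - <<'E'
from h import *
import pickle
o=get_obs(); print(o)
for n in("top","scene"):
    im=get_image(n); print(n,im["eye"],im["attitude"],im["fx"],im["cx"],im["distortion"])
    save(im,n+"0.png",scale=1.25); pickle.dump(im,open(n+"0.pkl","wb"))
    P=cloud(im); print(np.nanmin(P,(0,1)),np.nanmax(P,(0,1)))
E
```

```text
pics
{'t': 0.0, 'qpos': array([ 1.16700533e+00,  4.23847099e-01,  1.63066394e+00, -8.54210340e-06,
        1.08857980e+00, -1.90128635e-02]), 'qvel': array([ 0.00082215,  0.00014433, -0.00125177,  0.0006555 , -0.00029606,
        0.00051847]), 'joint_torque': array([-9.10376389e-05, -5.44622111e+01, -2.73660475e+01,  6.45661284e-02,
        2.26156774e-02, -1.01964222e-04]), 'ee_pos': array([234.35782287, 578.78239811, 200.60804315]), 'orientation': array([-6.00621456e-01, -3.08333007e+00,  2.30322234e-03]), 'ft_force': array([-0.83490249, -0.81664729, -0.59558551]), 'moment': array([ 0.05056504, -0.00759189,  0.03745858]), 'width': 87.76772421581681}
top [ 392.29726447   38.2390952  1264.05605591] [-2.17505895  2.14786101 -0.13697979] 471.80559916102527 317.56820724710184 [-0.00057871  0.          0.          0.          0.        ]
[ -166.19835163 -1433.78679613  -772.86124409] [1576.78802157 1476.42495372  669.45499567]
scene [1289.30340185  359.80345572  958.58587448] [-1.42324453 -2.18608582  0.83016152] 467.2945693658936 325.56903604985126 [0.04247946 0.         0.         0.         0.        ]
[-1831.2458378  -2170.78838791  -772.04597329] [1213.720452   1164.21667387  544.63448173]
```

View pics/top0.png

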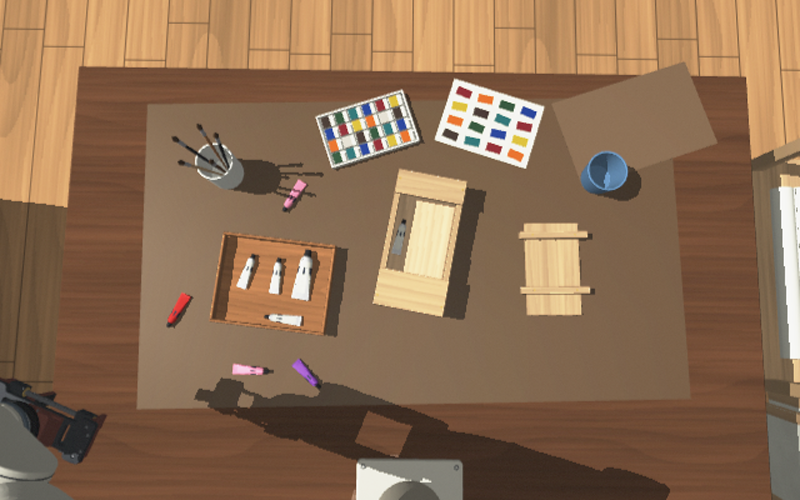

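The picture is looking down with +x up and +y left. The box is at the centre (425,243), the lid at (555,270), and the tray at (275,283) with the large tube at (303,275), cap up. Next I measure them in the depth cloud.

Run:
```python
from h import *
import pickle
im=pickle.load(open("top0.pkl","rb")); P=cloud(im)
def reg(u0,u1,v0,v1): return P[int(v0/1.25):int(v1/1.25),int(u0/1.25):int(u1/1.25)].reshape(-1,3)
q=reg(640,680,200,380); print("desk z",np.nanmedian(q[:,2]))
def rect(q,name):
    (c,s,a)=cv2.minAreaRect(q[:,:2].astype(np.float32)); print(name,len(q),np.round(c,1),np.round(s,1),round(a,1),"z",np.round(np.percentile(q[:,2],[5,50,95]),1))
q=reg(360,480,155,330); b=q[(q[:,2]>59)&(q[:,2]<75)]; rect(b,"box boards"); bb=q[(q[:,2]>48)&(q[:,2]<75)]; rect(bb,"box top all")
# lid
q=reg(505,605,210,330); rect(q[q[:,2]>18],"lid battens"); 
lb=q[q[:,2]>18]; hi=lb[lb[:,0]>lb[:,0].mean()]; lo=lb[lb[:,0]<=lb[:,0].mean()]
rect(hi,"back"); rect(lo,"front"); rect(q[(q[:,2]>3.5)&(q[:,2]<12)],"panel")
q=reg(205,345,228,340); rect(q[q[:,2]>25],"tray walls")
q=reg(288,318,246,303); print(np.round(np.nanpercentile(q[:,2],[5,20,50,80,95]),1))
t=q[(q[:,2]>9.5)]; rect(t,"tube")
x=t[:,0];
for x0 in np.arange(x.min(),x.max(),8):
    s=t[(x>=x0)&(x<x0+8)]; print(round(x0+4),len(s),np.round([s[:,1].min(),s[:,1].max(),np.percentile(s[:,2],95)],1))
```

```text
desk z -0.392805769635288
box boards 2734 [555.4 -14.7] [143.7 286. ] 79.7 z [60.9 64.8 68.7]
box top all 3330 [555.5 -14.6] [144.1 286.2] 79.8 z [53.4 64.1 68.4]
lid battens 596 [ 520.8 -299.8] [131.5 143.8] 1.1 z [19.9 23.9 28. ]
back 323 [ 579.1 -298.5] [ 14.8 143.3] 1.0 z [19.9 23.9 28.3]
front 273 [ 461.7 -301.2] [ 13.3 143.1] 1.1 z [20.  23.9 27.5]
panel 2433 [ 507.5 -307.4] [214.9 259.3] 89.6 z [3.7 5.7 9.6]
tray walls 892 [468.4 291.9] [241.1 190.1] 83.7 z [25.8 31.1 35.1]
[ 2.9  5.   8.7 20.8 27.6]
tube 492 [490.9 234.1] [120.   63.8] 0.2 z [10.2 19.6 29.4]
435 24 [202.  262.8  14.4]
443 44 [217.8 262.6  17.3]
451 44 [202.1 263.4  19.5]
459 42 [205.2 252.2  21.2]
467 40 [202.8 249.9  23.1]
475 41 [208.2 261.4  23.4]
483 39 [215.4 258.7  25.7]
491 35 [215.4 264.4  27.5]
499 37 [213.3 262.3  28.9]
507 38 [206.4 262.5  30.6]
515 34 [211.8 265.4  33. ]
523 25 [206.7 265.3  31.5]
531 19 [215.9 266.1  26. ]
539 12 [204.8 231.5  28.6]
547 17 [202.4 260.7  32.3]
555 1 [229. 229.  12.]
```

View pics/scene0.png

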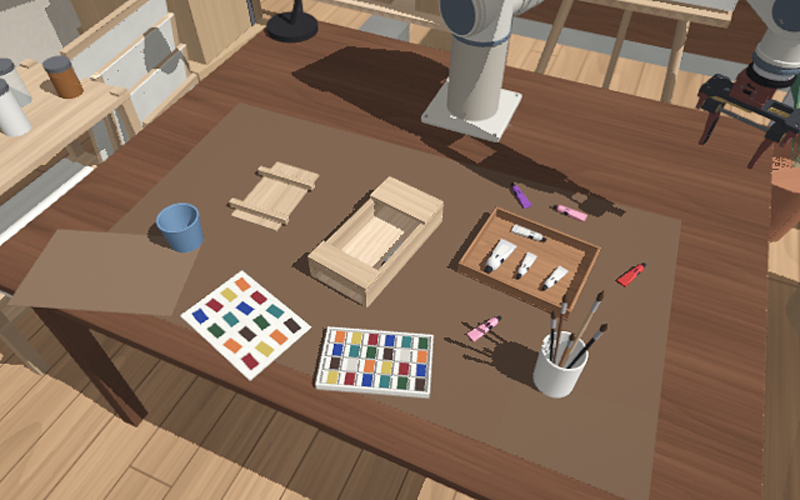

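The scene view confirms the layout: lid with long tongue toward the robot, box with the wide board nearest, and the large tube beside the box-side wall of the tray. Next I refine the tube by colour and write a row planner.

```bash
cat >> h.py <<'E'
def rows(wps,start=None,g=None,step=55.,ang=10.):
    """wps: list of (pos, rot matrix, grip cm, rest rows). prints rows text"""
    o=get_obs(); p=np.array(o["ee_pos"]); Rm=R.from_rotvec(o["orientation"])
    if start: p,Rm=start
    out=[]
    for pos,Rt,gr,rest in wps:
        pos=np.array(pos,float); Rt=R.from_matrix(Rt) if not isinstance(Rt,R) else Rt
        rv=(Rm.inv()*Rt).as_rotvec(degrees=True); d=pos-p
        n=int(max(1,np.ceil(np.linalg.norm(d)/step),np.ceil(np.linalg.norm(rv)/ang)))
        for k in range(n):
            s=np.round(Rm.inv().apply((pos-p)/(n-k))/10,2)
            t=np.round((Rm.inv()*Rt).as_rotvec(degrees=True)/(n-k),1)
            p=p+Rm.apply(s*10); Rm=Rm*R.from_rotvec(t,degrees=True)
            out.append(("%g "*7%(gr,*(s+0.),*(t+0.))).strip())
        out+=["%g 0 0 0 0 0 0"%gr]*rest
    print(len(out)); print("; ".join(out))
def down(yaw_y,tilt=0.):
    """tool pointing down, tool y axis at yaw_y deg; """
    a=np.radians(yaw_y); y=np.array([np.cos(a),np.sin(a),0]); z=np.array([0,0,-1.]); x=np.cross(y,z)
    return R.from_matrix(np.stack([x,y,z],1))
BOX=np.array([555.4,-14.7,0.]); BY=-10.2
def box(p): 
    return BOX+R.from_euler('z',BY,degrees=True).apply(p)
E
python3 - <<'E'
from h import *
import pickle
im=pickle.load(open("top0.pkl","rb")); P=cloud(im)
hsv=cv2.cvtColor(im["pixels"],cv2.COLOR_RGB2HSV)
# mask: not-brown: low saturation bright, or z high
m=((hsv[...,1]<70)&(hsv[...,2]>90)).astype(np.uint8)
m[:190]=0;m[265:]=0;m[:,:175]=0;m[:,270:]=0
n,l,s,c=cv2.connectedComponentsWithStats(m)
for i in range(1,n):
    if s[i,4]<40: continue
    q=P[l==i]; q=q[~np.isnan(q[:,0])]
    # axis by PCA
    mu=q[:,:2].mean(0); w,v=np.linalg.eigh(np.cov(q[:,:2].T)); a=v[:,1]*np.sign(v[0,1]); 
    t=(q[:,:2]-mu)@a; e=(q[:,:2]-mu)@np.array([-a[1],a[0]])
    print(i,s[i,4],np.round(c[i]*1.25),mu.round(1),"yaw",np.degrees(np.arctan2(a[1],a[0])).round(1),"along",t.min().round(),t.max().round(),"across",e.min().round(1),e.max().round(1))
    for t0 in np.arange(t.min(),t.max(),15):
        k=(t>=t0)&(t<t0+15); print("   ",round(t0+7),np.round([e[k].min(),e[k].max(),np.median(q[k,2])],1)) if s[i,4]>300 else 0
E
```

```text
1 409 [302. 279.] [477.  230.8] yaw -9.2 along -42.0 51.0 across -18.1 19.8
    -35 [-18.1  19.8  12.9]
    -20 [-16.6  17.9  16.5]
    -5 [-14.7  16.1  19.7]
    10 [-14.5  17.6  22.8]
    25 [-13.   16.   24.8]
    40 [-11.8  13.2  27.6]
    55 [-1.9 11.6 25.4]
2 180 [245. 274.] [487.5 352.6] yaw -19.7 along -31.0 36.0 across -9.9 13.5
3 178 [275. 279.] [477.6 288.9] yaw -6.8 along -31.0 37.0 across -9.8 12.7
4 180 [286. 319.] [393.8 263.3] yaw 83.1 along -30.0 36.0 across -10.5 10.1
```

Run:
```python
from h import *
D=down(80.8)
rows([([503.3,227.3,90],D,5,2)],step=45)
```

```text
13
5 -3.47 -2.04 1.01 0 0 -1.2; 5 -3.42 -2.12 1.01 0 0 -1.2; 5 -3.38 -2.19 1.01 0 0 -1.2; 5 -3.33 -2.26 1.01 0 0 -1.2; 5 -3.28 -2.32 1.01 0 0 -1.1; 5 -3.24 -2.39 1.01 0 0 -1.2; 5 -3.19 -2.45 1.01 0 0 -1.1; 5 -3.14 -2.52 1.01 0 0 -1.2; 5 -3.08 -2.58 1.01 0 0 -1.1; 5 -3.03 -2.64 1 0 0 -1.2; 5 -2.98 -2.7 1.01 -0.1 0 -1.1; 5 0 0 0 0 0 0; 5 0 0 0 0 0 0
```

Call:
{"fn": "play_rows", "kwargs": {
  "plan": "5 -3.45 -2.05 1 0 0 -1.2; 5 -3.4 -2.1 1 0 0 -1.2; 5 -3.4 -2.2 1 0 0 -1.2; 5 -3.35 -2.25 1 0 0 -1.2; 5 -3.3 -2.3 1 0 0 -1.1; 5 -3.25 -2.4 1 0 0 -1.2; 5 -3.2 -2.45 1 0 0 -1.1; 5 -3.15 -2.5 1 0 0 -1.2; 5 -3.1 -2.6 1 0 0 -1.1; 5 -3.05 -2.65 1 0 0 -1.2; 5 -3 -2.7 1 0 0 -1.1; 5 0 0 0 0 0 0; 5 0 0 0 0 0 0"
}}

```text
t: 1.72
ee_pos: [504.2, 227.9, 91.2]
orientation: [-0.254, -3.131, 0.0]
ft_force: [-0.4, -0.3, -0.4]
width: 49.7
```

Run:
```python
from h import *
D=down(80.8); o=get_obs(); print(o["t"],o["ee_pos"],o["qpos"].round(2))
rows([([503.3,227.3,60],D,5,1),([503.3,227.3,8.5],D,5,2)],step=25)
save(get_image("top"),"top1.png",(150,290,160,300),4)
```

```text
1.725 [504.23578817 227.8615382   91.19572944] [ 0.4   0.47  1.86  0.    0.81 -1.01]
8
5 0.04 -0.03 1.56 0 0 0; 5 0.04 -0.04 1.56 0 0 -0.1; 5 0 0 0 0 0 0; 5 0 0 1.72 0 0 0; 5 0 0 1.71 0 0 0; 5 0 0 1.72 0 0 0; 5 0 0 0 0 0 0; 5 0 0 0 0 0 0
```

View pics/top1.png

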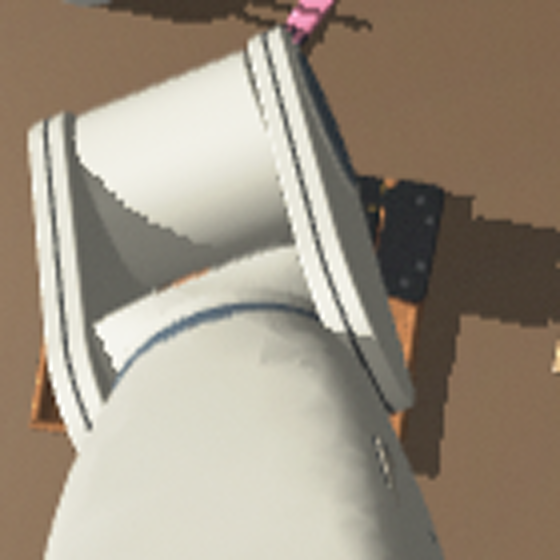

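The arm hides the tube from the top camera; nothing useful there (3 pictures so far). Descend and grip.

Call:
{"fn": "play_rows", "kwargs": {
  "plan": "5 0.04 -0.04 1.6 0 0 0; 5 0.04 -0.04 1.6 0 0 0; 5 0 0 1.7 0 0 0; 5 0 0 1.7 0 0 0; 5 0 0 1.6 0 0 0; 5 0 0 0 0 0 0; 1 0 0 0 0 0 0; 1 0 0 0 0 0 0; 1 0 0 0 0 0 0; 1 0 0 0 0 0 0"
}}

```text
t: 3.02
ee_pos: [504.0, 227.2, 9.7]
orientation: [0.253, 3.131, 0.0]
ft_force: [0.7, -0.9, -0.9]
width: 13.5
```

Run:
```python
from h import *
o=get_obs(); print(o["t"],o["ee_pos"],o["width"],o["ft_force"])
save(get_image("scene"),"s2.png",(150,270,340,500),5)
```

```text
3.025 [503.9591515  227.19316089   9.74949058] 13.534990792209658 [ 0.72908913 -0.854771   -0.85065128]
```

View pics/s2.png

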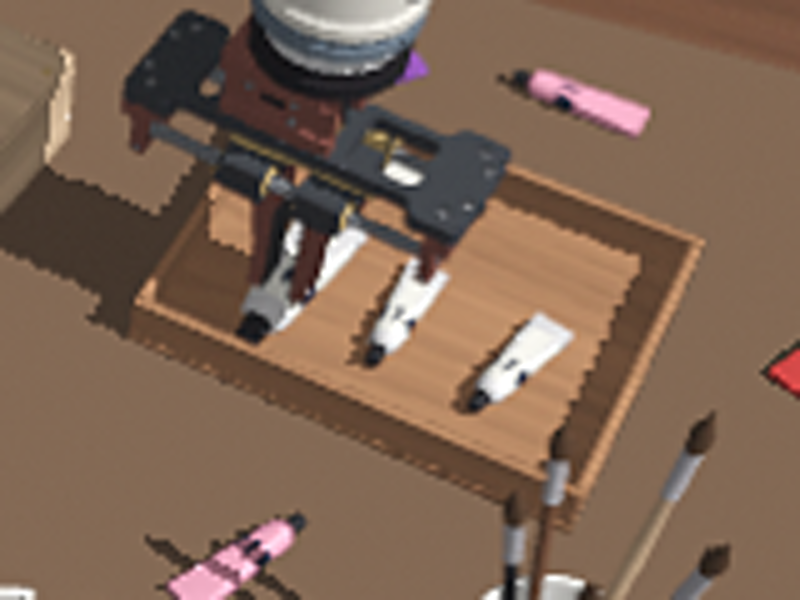

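Call:
{"fn": "play_rows", "kwargs": {
  "plan": "1 0 0 0 0 0 0; 1 0 0 0 0 0 0"
}}

```text
t: 3.32
ee_pos: [503.7, 227.1, 9.4]
orientation: [0.253, 3.131, -0.0]
ft_force: [-1.2, 0.1, -0.7]
width: 10.2
```

Run:
```python
from h import *
import pickle
a=pickle.load(open("scene0.pkl","rb"))["pixels"]; b=get_image("scene")
c=(165,235,370,450)
f=lambda p:cv2.resize(p[c[0]:c[1],c[2]:c[3],::-1],None,fx=5,fy=5,interpolation=cv2.INTER_CUBIC)
cv2.imwrite("pics/cmp.png",np.hstack([f(a),f(b["pixels"])]))
```

```text
(no output)
```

View pics/cmp.png

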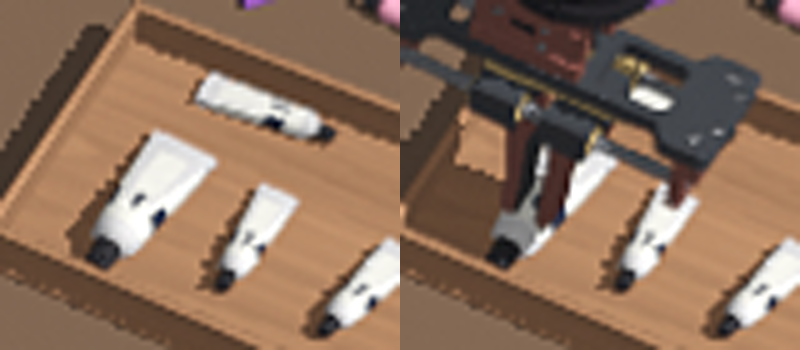

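Run:
```python
from h import *
im=get_image("scene"); P=cloud(im); o=get_obs()
K=np.array([[im["fx"],0,im["cx"]],[0,im["fy"],im["cy"]],[0,0,1.]]); A=att(im)
def pr(p):
    rv,_=cv2.Rodrigues(A.T); t=-A.T@np.array(im["eye"])
    return cv2.projectPoints(np.array([p],float),rv,t,K,np.array(im["distortion"],float))[0].ravel()
for n,p in [("tcp",o["ee_pos"]),("tcp+20",o["ee_pos"]+[0,0,20]),("tube org",[485.5,230.2,16]),("tube capend",[540.8,221,18])]:
    print(n,((pr(p)-[370,165])*5+[400,0]).round())
for (u,v) in [(515,205),(520,180),(550,215),(555,190),(502,250),(600,165),(515,228),(540,235),(570,75)]:
    print((u,v),P[165+v//5,370+(u-400)//5].round(1))
print(o["qpos"].round(3),o["width"])
```

```text
tcp [526. 231.]
tcp+20 [531. 207.]
tube org [544. 200.]
tube capend [494. 268.]
(515, 205) [510.2 220.   34.2]
(520, 180) [512.5 220.6  56.8]
(550, 215) [511.  238.7  36.4]
(555, 190) [519.8 240.1  66.4]
(502, 250) [530.5 220.3  20.6]
(600, 165) [449.8 249.9  16. ]
(515, 228) [522.7 224.1  34. ]
(540, 235) [515.9 236.5  24.5]
(570, 75) [526.8 237.3 156.4]
[ 0.402  0.609  1.886 -0.     0.646 -1.007] 9.833131915800605
```

Call:
{"fn": "play_rows", "kwargs": {
  "plan": "1 0 0 -1 0 0 0; 1 0 0 -2 0 0 0; 1 0 0 -2 0 0 0; 1 0 0 0 0 0 0; 1 0 0 0 0 0 0"
}}

```text
t: 4.05
ee_pos: [503.6, 227.0, 59.2]
orientation: [-0.253, -3.131, 0.0]
ft_force: [-0.7, -0.4, -0.0]
width: 10.2
```

Run:
```python
from h import *
save(get_image("scene"),"s3.png",(150,250,350,480),6)
o=get_obs(); print(o["ft_force"],o["width"])
```

```text
[ 0.5204799   0.02685982 -0.30683347] 10.194548454732152
```

View pics/s3.png

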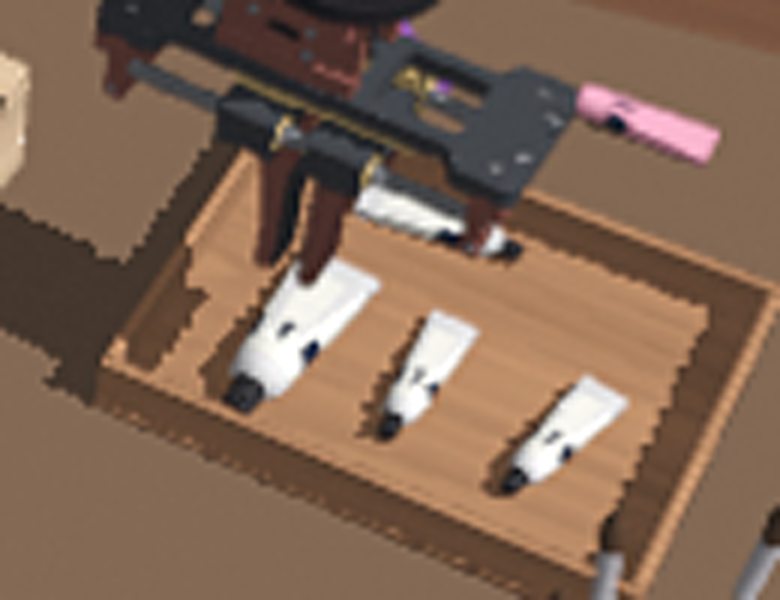

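The tube was not lifted: it lies untouched (cap at crop (240,390)), so the fingers must have closed above it or otherwise missed. I'll compare fingertip heights with the reported TCP.

Run:
```python
from h import *
im=get_image("scene"); P=cloud(im); o=get_obs(); A=att(im)
K=np.array([[im["fx"],0,im["cx"]],[0,im["fy"],im["cy"]],[0,0,1.]])
rv,_=cv2.Rodrigues(A.T); t=-A.T@np.array(im["eye"])
print("tcp px",cv2.projectPoints(np.array([o["ee_pos"]]),rv,t,K,np.array(im["distortion"]))[0].ravel().round(1), "expected tips ~ (394.5,193.7),(402,197)")
hsv=cv2.cvtColor(im["pixels"],cv2.COLOR_RGB2HSV)
for v in range(180,202,2): print(v,[(u,*P[v,u].round(0).astype(int),hsv[v,u,2]) for u in range(392,408,3)])
```

```text
tcp px [397.6 198.8] expected tips ~ (394.5,193.7),(402,197)
180 [(392, np.int64(399), np.int64(184), np.int64(7), np.uint8(193)), (395, np.int64(515), np.int64(214), np.int64(134), np.uint8(73)), (398, np.int64(514), np.int64(221), np.int64(137), np.uint8(32)), (401, np.int64(386), np.int64(206), np.int64(4), np.uint8(165)), (404, np.int64(537), np.int64(239), np.int64(168), np.uint8(41)), (407, np.int64(541), np.int64(246), np.int64(174), np.uint8(39))]
182 [(392, np.int64(408), np.int64(187), np.int64(9), np.uint8(192)), (395, np.int64(510), np.int64(214), np.int64(122), np.uint8(74)), (398, np.int64(508), np.int64(221), np.int64(123), np.uint8(31)), (401, np.int64(398), np.int64(210), np.int64(10), np.uint8(161)), (404, np.int64(515), np.int64(236), np.int64(138), np.uint8(76)), (407, np.int64(541), np.int64(247), np.int64(168), np.uint8(44))]
184 [(392, np.int64(410), np.int64(188), np.int64(4), np.uint8(190)), (395, np.int64(513), np.int64(215), np.int64(119), np.uint8(74)), (398, np.int64(503), np.int64(221), np.int64(111), np.uint8(31)), (401, np.int64(512), np.int64(230), np
[... 2647 characters left out ...]
64(212), np.int64(7), np.uint8(92)), (398, np.int64(467), np.int64(221), np.int64(20), np.uint8(225)), (401, np.int64(462), np.int64(228), np.int64(18), np.uint8(200)), (404, np.int64(459), np.int64(236), np.int64(19), np.uint8(246)), (407, np.int64(452), np.int64(242), np.int64(15), np.uint8(236))]
200 [(392, np.int64(466), np.int64(206), np.int64(4), np.uint8(184)), (395, np.int64(477), np.int64(216), np.int64(21), np.uint8(204)), (398, np.int64(475), np.int64(224), np.int64(22), np.uint8(244)), (401, np.int64(470), np.int64(231), np.int64(20), np.uint8(245)), (404, np.int64(465), np.int64(238), np.int64(18), np.uint8(248)), (407, np.int64(459), np.int64(245), np.int64(15), np.uint8(235))]
```

The fingertips in depth are at about z = 82 while the TCP reads 59, so the real fingertips sit about 22 mm above the reported TCP. The fingers closed just over the tube. I'll go about 2 cm lower, gently and watching the force.

Call:
{"fn": "play_rows", "kwargs": {
  "plan": "5 0 0 0 0 0 0; 5 0 0 0 0 0 0; 5 0 0 0 0 0 0; 5 0 0 0 0 0 0; 5 0 0 2 0 0 0; 5 0 0 2 0 0 0; 5 0 0 1.5 0 0 0; 5 0 0 0.8 0 0 0; 5 0 0 0.4 0 0 0; 5 0 0 0 0 0 0"
}}

```text
t: 5.4
ee_pos: [503.9, 227.2, -7.5]
orientation: [0.253, 3.131, 0.0]
ft_force: [-0.4, -0.0, -0.4]
width: 50.1
```

Call:
{"fn": "play_rows", "kwargs": {
  "plan": "5 0 0 0.4 0 0 0; 5 0 0 0.3 0 0 0; 5 0 0 0 0 0 0"
}}

```text
t: 5.78
ee_pos: [503.7, 227.1, -14.7]
orientation: [-0.253, -3.131, 0.0]
ft_force: [0.2, -1.4, 0.3]
width: 49.8
```

Call:
{"fn": "play_rows", "kwargs": {
  "plan": "5 0 0 0.15 0 0 0; 5 0 0 0.15 0 0 0; 5 0 0 0 0 0 0"
}}

```text
t: 6.15
ee_pos: [503.9, 227.2, -15.1]
orientation: [0.253, 3.131, 0.0]
ft_force: [-7.7, -3.7, 29.2]
width: 50.0
```

Floor contact came at reported z = −15, where the floor is at 6. So the fingertip is at reported z + 21. Raise a little and grip.

Call:
{"fn": "play_rows", "kwargs": {
  "plan": "5 0 0 -0.6 0 0 0; 1 0 0 0 0 0 0; 1 0 0 0 0 0 0; 1 0 0 0 0 0 0; 1 0 0 0 0 0 0; 1 0 0 0 0 0 0; 1 0 0 0 0 0 0"
}}

```text
t: 7.02
ee_pos: [503.6, 227.1, -11.8]
orientation: [-0.253, -3.131, 0.0]
ft_force: [0.3, -0.0, -0.4]
width: 27.0
```

Run:
```python
from h import *
o=get_obs(); p=o["ee_pos"]; D=down(80.8); B=down(79.8)
t=box([28,-16,0]); print(t)
rows([([p[0],p[1],85],D,1,0),([t[0],t[1],85],B,1,1)],step=45)
rows([([t[0],t[1],85],B,1,0),([t[0],t[1],-9],B,1,1)],start=(np.array([t[0],t[1],85]),B),step=25)
```

```text
[580.12412118 -35.40550246   0.        ]
11
1 0 0 -3.23 0 0 0; 1 0 0 -3.22 0 0 0; 1 0 0 -3.23 0 0 0; 1 -1.68 -3.53 0 0 0 0.1; 1 -1.69 -3.52 0 0 0 0.1; 1 -1.69 -3.52 0 0 0 0.2; 1 -1.71 -3.51 0 0 0 0.1; 1 -1.71 -3.51 0 0 0 0.2; 1 -1.72 -3.51 0 0 0 0.1; 1 -1.73 -3.5 0 0 0 0.2; 1 0 0 0 0 0 0
6
1 0 0 0 0 0 0; 1 0 0 2.35 0 0 0; 1 0 0 2.35 0 0 0; 1 0 0 2.35 0 0 0; 1 0 0 2.35 0 0 0; 1 0 0 0 0 0 0
```

Call:
{"fn": "play_rows", "kwargs": {
  "plan": "1 0 0 -3.2 0 0 0; 1 0 0 -3.2 0 0 0; 1 0 0 -3.2 0 0 0; 1 -1.7 -3.5 0 0 0 0.1; 1 -1.7 -3.5 0 0 0 0.1; 1 -1.7 -3.5 0 0 0 0.2; 1 -1.7 -3.5 0 0 0 0.1; 1 -1.7 -3.5 0 0 0 0.2; 1 -1.75 -3.5 0 0 0 0.1; 1 -1.75 -3.5 0 0 0 0.2; 1 0 0 0 0 0 0; 1 0 0 0 0 0 0"
}}

```text
t: 8.52
ee_pos: [580.6, -34.2, 84.2]
orientation: [-0.281, -3.128, -0.0]
ft_force: [0.3, 0.3, -0.4]
width: 26.7
```

Run:
```python
from h import *
o=get_obs(); B=down(79.8); t=box([28,-16,0]); print(o["ee_pos"],o["width"])
rows([([t[0],t[1],-8],B,1,1)],step=25)
```

```text
[580.55381239 -34.21276988  84.1665594 ] 26.746855791564712
5
1 0 -0.03 2.3 0 0 0; 1 0 -0.03 2.31 0 0 0; 1 0.01 -0.03 2.3 0 0 0; 1 0 -0.04 2.31 0 0 -0.1; 1 0 0 0 0 0 0
```

Call:
{"fn": "play_rows", "kwargs": {
  "plan": "1 0 -0.03 2.4 0 0 0; 1 0 -0.03 2.4 0 0 0; 1 0 -0.03 2.3 0 0 0; 1 0 -0.03 1.7 0 0 0; 1 0 0 0.5 0 0 0; 1 0 0 0 0 0 0; 4.3 0 0 0 0 0 0; 4.3 0 0 0 0 0 0; 4.3 0 0 0 0 0 0; 4.3 0 0 -1 0 0 0; 4.3 0 0 -3 0 0 0; 4.3 0 0 -5 0 0 0; 4.3 0 0 -4 0 0 0"
}}

```text
t: 10.15
ee_pos: [581.2, -35.8, 123.8]
orientation: [0.281, 3.128, 0.0]
ft_force: [1.1, -0.7, 0.3]
width: 43.1
```

Run:
```python
from h import *
rows([([579.1,-298.5,100],down(1.2),4,2)],step=45)
```

```text
10
4 -0.56 -3.24 0.3 0 0 9.8; 4 -1.1 -3.09 0.3 0 0 9.8; 4 -1.61 -2.86 0.3 0 0 9.8; 4 -2.08 -2.55 0.3 0 0 9.8; 4 -2.48 -2.15 0.3 0 0 9.8; 4 -2.81 -1.7 0.3 0 0 9.8; 4 -3.06 -1.2 0.29 0 0 9.9; 4 -3.21 -0.66 0.3 0.1 0 9.8; 4 0 0 0 0 0 0; 4 0 0 0 0 0 0
```

Call:
{"fn": "play_rows", "kwargs": {
  "plan": "4 -0.55 -3.25 0.3 0 0 9.8; 4 -1.1 -3.1 0.3 0 0 9.8; 4 -1.6 -2.85 0.3 0 0 9.8; 4 -2.1 -2.55 0.3 0 0 9.8; 4 -2.5 -2.15 0.3 0 0 9.8; 4 -2.8 -1.7 0.3 0 0 9.8; 4 -3.05 -1.2 0.3 0 0 9.9; 4 -3.2 -0.65 0.3 0 0 9.9; 4 0 0 0 0 0 0; 4 0 0 0 0 0 0"
}}

```text
t: 11.4
ee_pos: [578.6, -297.8, 97.7]
orientation: [-2.196, -2.246, -0.0]
ft_force: [0.5, 0.7, -0.7]
width: 40.3
```

Run:
```python
from h import *
import pickle
o=get_obs(); print(o["ee_pos"],np.degrees(R.from_rotvec(o["orientation"]).as_matrix()[:,1]@[0,1,0]))
im=get_image("top"); pickle.dump(im,open("top2.pkl","wb")); save(im,"top2.png",(120,270,280,490),3.5)
rows([([579.1,-298.5,30],down(1.2),3.5,0),([579.1,-298.5,-11.5],down(1.2),3.5,2)],step=25)
```

```text
[ 578.63196573 -297.8303705    97.69125799] 1.2672083181138698
7
3.5 -0.04 0.01 2.26 0 0 0; 3.5 -0.03 0.01 2.25 0 0 0; 3.5 -0.04 0.01 2.26 0 0 0.1; 3.5 0 0 2.07 0 0 0; 3.5 0 0 2.08 0 0 0; 3.5 0 0 0 0 0 0; 3.5 0 0 0 0 0 0
```

View pics/top2.png

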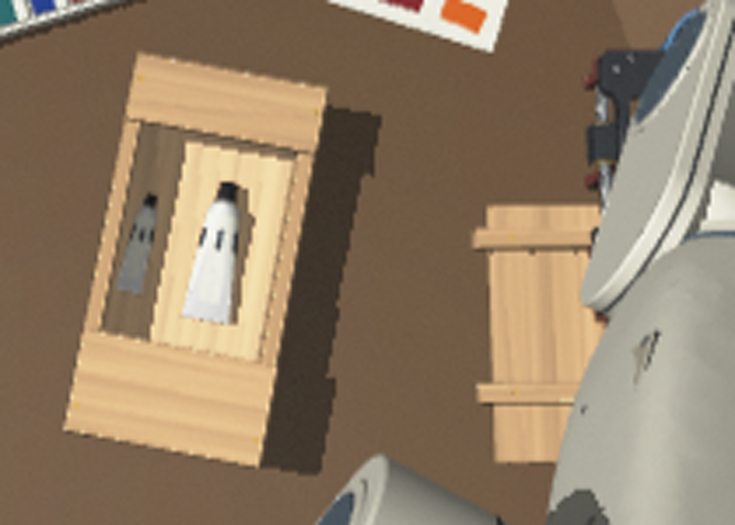

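The large tube lies in the box (crop (215,255)), clear of the small one at (138,245). The lid is untouched on the right. Now grip the back batten.

Call:
{"fn": "play_rows", "kwargs": {
  "plan": "3.5 -0.05 0 2.25 0 0 0; 3.5 -0.05 0 2.25 0 0 0; 3.5 0 0.05 2.25 0 0 0; 3.5 0 0 2.1 0 0 0; 3.5 0 0 1.7 0 0 0; 3.5 0 0 0.35 0 0 0; 3.5 0 0 0 0 0 0; 0.5 0 0 0 0 0 0; 0.5 0 0 0 0 0 0; 0.5 0 0 0 0 0 0; 0.5 0 0 0 0 0 0; 0.5 0 0 0 0 0 0"
}}

```text
t: 12.95
ee_pos: [579.8, -299.7, -10.9]
orientation: [2.198, 2.243, 0.0]
ft_force: [-0.5, 0.2, 6.3]
width: 13.9
```

```bash
cat >> h.py <<'E'
DY=-1.1; EZ=-10.9
def lidpose(xo,zo,th,yo=0.,yaw=0.):
    """ee pose that puts the gripped lid at box (xo,yo,zo), back raised th deg"""
    L=R.from_euler('z',BY+yaw,degrees=True)*R.from_euler('y',-th,degrees=True)
    return box([xo,yo,zo])+L.apply([71.5,DY,EZ]), L*down(0)
E
python3 - <<'E'
from h import *
import pickle
im=pickle.load(open("top2.pkl","rb")); P=cloud(im)
q=P[int(155/1.25):int(330/1.25),int(360/1.25):int(480/1.25)].reshape(-1,3)
b=q[(q[:,2]>57)&(q[:,2]<72)]
print(cv2.minAreaRect(b[:,:2].astype(np.float32)))
o=get_obs(); print(o["ee_pos"],R.from_rotvec(o["orientation"]).as_matrix()[:,1])
p,D=o["ee_pos"],R.from_rotvec(o["orientation"])
w=lidpose(32,115,0); print(w[0])
rows([(p+[0,0,115],D,0.5,0),(*w,0.5,2)],step=40,ang=6)
E
```

```text
((555.1319580078125, -14.470664978027344), (143.84576416015625, 285.3238220214844), 79.84329986572266)
[ 579.80347356 -299.6670916   -10.94381374] [9.99797996e-01 2.00808129e-02 8.52792583e-04]
[657.06945221 -34.11088579 104.1       ]
12
0.5 0 0 -3.83 0 0 0; 0.5 0 0 -3.83 0 0 0; 0.5 -0.01 0.01 -3.84 0 0 0; 0.5 3.77 1.18 0 0 0 1.6; 0.5 3.8 1.07 0 0 0 1.6; 0.5 3.83 0.97 0 0 0 1.6; 0.5 3.86 0.86 0 0 0 1.6; 0.5 3.88 0.75 0 0 0 1.7; 0.5 3.9 0.64 -0.01 0 0 1.6; 0.5 3.92 0.53 0 0.1 0 1.7; 0.5 0 0 0 0 0 0; 0.5 0 0 0 0 0 0
```

Call:
{"fn": "play_rows", "kwargs": {
  "plan": "0.5 0 0 -2 0 0 0; 0.5 0 0 -4 0 0 0; 0.5 0 0 -5.5 0 0 0; 0.5 3.75 1.2 0 0 0 1.6; 0.5 3.8 1.05 0 0 0 1.6; 0.5 3.85 0.95 0 0 0 1.6; 0.5 3.85 0.85 0 0 0 1.6; 0.5 3.9 0.75 0 0 0 1.7; 0.5 3.9 0.65 0 0 0 1.6; 0.5 3.9 0.55 0 0 0 1.7; 0.5 0 0 0 0 0 0; 0.5 0 0 0 0 0 0"
}}

```text
t: 14.45
ee_pos: [656.4, -34.2, 103.9]
orientation: [2.41, 2.015, -0.0]
ft_force: [0.7, -0.3, -0.7]
width: 14.1
```

Run:
```python
from h import *
import pickle
o=get_obs(); print(o["t"],o["ee_pos"],o["width"],o["ft_force"],np.degrees(np.arctan2(*R.from_rotvec(o["orientation"]).as_matrix()[[1,0],1])))
a=get_image("top"); b=get_image("scene"); pickle.dump((a,b),open("hov.pkl","wb"))
f=lambda im,c,s:cv2.resize(im["pixels"][c[0]:c[1],c[2]:c[3],::-1],(s,int(s*(c[1]-c[0])/(c[3]-c[2]))),interpolation=cv2.INTER_CUBIC)
cv2.imwrite("pics/hov.png",np.hstack([f(a,(90,270,260,420),400),f(b,(110,290,230,390),400)[:480]]) if 0 else np.hstack([cv2.resize(f(a,(90,270,260,420),400),(400,450)),cv2.resize(f(b,(110,290,230,390),400),(400,450))]))
```

```text
14.45 [656.43457543 -34.19571218 103.8759376 ] 14.068105678619379 [ 0.69833017 -0.26372371 -0.73845081] -10.202150878493788
```

View pics/hov.png

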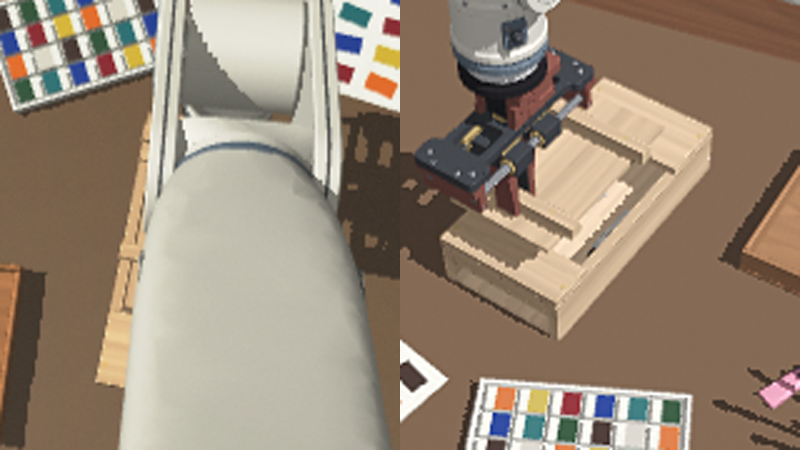

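The lid is held level above the box in the scene view, with battens at (640,150) and (545,210) in the picture. I measure its side edge relative to the box in the scene cloud.

Run:
```python
from h import *
import pickle
a,b=pickle.load(open("hov.pkl","rb")); P=cloud(b)
L=R.from_euler('z',-BY,degrees=True)
Q=L.apply((P.reshape(-1,3)-BOX)).reshape(P.shape)
d=Q[110:290,230:390].reshape(-1,3); d=d[~np.isnan(d[:,0])]
x,y,z=d.T
def edge(m,n):
    print(n,m.sum(),"ymax pct",np.round(np.percentile(y[m],[90,97,99,100]),1),"x",np.round(np.percentile(x[m],[2,50,98]),1),"z",np.round(np.median(z[m]),1))
edge((z>58)&(z<72)&(x<-75)&(x>-140)&(abs(y)<90),"wide board")
edge((z>58)&(z<72)&(x>100)&(x<140)&(abs(y)<90),"narrow board")
edge((z>134)&(z<146)&(x>-30)&(x<5)&(y>0)&(abs(y)<90),"front batten")
edge((z>134)&(z<146)&(x>85)&(x<125)&(y>40)&(abs(y)<90),"back batten")
m=(z>116)&(z<126)&(abs(y)<75)&(x<-20)&(x>-75); edge(m,"tongue")
m=(z>116)&(z<126)&(abs(y)<75)&(x<90)&(x>0); edge(m,"mid panel")
# narrow board by end faces
m=(z>20)&(z<50)&(x>130)&(x<150)&(abs(y)<60); print("narrow end face x",np.median(x[m]),m.sum())
m=(z>15)&(z<50)&(y>65)&(y<80)&(abs(x)<130); print("+y outer face",np.median(y[m]),m.sum(), "slope",np.polyfit(x[m],y[m],1))
# side faces of lid batten ends / panel edge
m=(z>125)&(z<137)&(y>62)&(y<80)&(x>-30)&(x<5); print("front batten end y",np.median(y[m]) if m.any() else None,m.sum())
m=(z>125)&(z<137)&(y>62)&(y<80)&(x>85)&(x<125); print("back batten end y",np.median(y[m]) if m.any() else None,m.sum())
```

```text
wide board 517 ymax pct [65.8 70.3 71.4 72.2] x [-139.  -121.   -77.1] z 65.3
narrow board 756 ymax pct [59.7 69.4 70.5 72.9] x [100.6 119.9 138.7] z 65.1
front batten 144 ymax pct [65.2 68.  69.2 69.9] x [-20.7 -12.2  -6. ] z 139.0
back batten 76 ymax pct [66.9 68.4 68.7 68.8] x [ 95.8 104.6 111. ] z 139.1
tongue 272 ymax pct [48.1 54.  54.9 56.2] x [-67.1 -51.1 -37.2] z 121.1
mid panel 769 ymax pct [49.4 54.1 55.  56.2] x [ 2.2 39.6 80.9] z 121.1
narrow end face x 140.84459102905723 123
+y outer face 70.22930352786958 481 slope [1.27106827e-03 7.02291813e+01]
front batten end y 67.61874421786402 15
back batten end y 67.89676141716129 16
```

Run:
```python
from h import *
import pickle
a,b=pickle.load(open("hov.pkl","rb")); s0=pickle.load(open("scene0.pkl","rb")); t0=pickle.load(open("top2.pkl","rb"))
L=R.from_euler('z',-BY,degrees=True)
def pts(im):
    Q=L.apply((cloud(im).reshape(-1,3)-BOX)); Q=Q[~np.isnan(Q[:,0])]; return Q[(abs(Q[:,0])<170)&(abs(Q[:,1])<100)]
def edge(d,n,z0,z1,x0,x1,nom):
    x,y,z=d.T; m=(z>z0)&(z<z1)&(x>x0)&(x<x1)&(y>0)
    # per x-bin max of y, median over bins
    e=[y[m&(x>=k)&(x<k+7)].max() for k in np.arange(x0,x1,7) if (m&(x>=k)&(x<k+7)).sum()>3]
    print(n,m.sum(),"edge",np.round(np.median(e),2) if e else None,len(e),"minus nominal",np.round(np.median(e)-nom,2) if e else None)
for nm,im in(("top",a),("scene",b)):
    d=pts(im); print(nm)
    edge(d,"wide board",58,72,-140,-70,72); edge(d,"narrow board",58,72,95,140,72)
    edge(d,"tongue",116,126,-65,-25,58); edge(d,"mid panel",116,126,0,90,58)
    edge(d,"front bat",134,146,-22,-4,72); edge(d,"back bat",134,146,95,115,72)
# box both sides, top2 and scene0
x,y,z=pts(t0).T
for x0,x1 in((-140,-70),(95,140)):
    for sgn in(1,-1):
        e=[(sgn*y[(z>57)&(z<73)&(x>=k)&(x<k+7)]).max() for k in np.arange(x0,x1,7)]; print("top2 box",x0,sgn,np.median(e).round(2))
# lid on desk from top0 : in lid coords
t=pickle.load(open("top0.pkl","rb")); Q=R.from_euler('z',-1.2,degrees=True).apply(cloud(t).reshape(-1,3)-[507.9,-300.1,0]); Q=Q[~np.isnan(Q[:,0])]; Q=Q[(abs(Q[:,0])<110)&(abs(Q[:,1])<85)]
x,y,z=Q.T
for x0,x1,z0,z1 in((-53,-40,18,32),(65,78,18,32),(-40,65,18,32),(-35,60,2.5,12)):
    for sgn in(1,-1):
        e=[]
        for k in np.arange(x0,x1,6):
            mm=(z>z0)&(z<z1)&(x>=k)&(x<k+6)&(abs(y)<80)
            if mm.sum()>3:e.append(np.percentile(sgn*y[mm],99))
        print("lid desk",x0,sgn,np.median(e).round(2) if e else None)
```

```text
top
wide board 287 edge 71.41 10 minus nominal -0.59
narrow board 25 edge 70.73 3 minus nominal -1.27
tongue 44 edge 56.27 6 minus nominal -1.73
mid panel 17 edge 56.19 1 minus nominal -1.81
front bat 46 edge 69.79 2 minus nominal -2.21
back bat 16 edge 69.88 2 minus nominal -2.12
scene
wide board 374 edge 71.46 10 minus nominal -0.54
narrow board 430 edge 71.17 7 minus nominal -0.83
tongue 169 edge 54.72 5 minus nominal -3.28
mid panel 580 edge 54.9 12 minus nominal -3.1
front bat 143 edge 69.53 3 minus nominal -2.47
back bat 162 edge 68.74 3 minus nominal -3.26
top2 box -140 1 71.29
top2 box -140 -1 71.4
top2 box 95 1 71.61
top2 box 95 -1 71.5
lid desk -53 1 69.96
lid desk -53 -1 70.41
lid desk 65 1 70.78
lid desk 65 -1 69.56
lid desk -40 1 4.42
lid desk -40 -1 69.04
lid desk -35 1 67.72
lid desk -35 -1 72.67
```

```bash
sed -i 's/^DY=-1.1/DY=-0.1/' h.py
python3 - <<'E'
from h import *
rows([(*lidpose(33,97,15),0.5,1),(*lidpose(33,73,15),0.5,2)],step=15,ang=5)
E
```

```text
9
0.5 0.05 0.05 -0.03 -3.8 0 0; 0.5 0.05 0.05 -0.03 -3.7 0 0; 0.5 0.05 0.05 -0.03 -3.8 0 0; 0.5 0.05 0.06 -0.02 -3.7 0 -0.1; 0.5 0 0 0 0 0 0; 0.5 0 -0.31 1.16 0 0 0; 0.5 0 -0.31 1.16 0 0 0; 0.5 0 0 0 0 0 0; 0.5 0 0 0 0 0 0
```

Call:
{"fn": "play_rows", "kwargs": {
  "plan": "0.5 0.05 0.05 0 -3.75 0 0; 0.5 0.05 0.05 0 -3.75 0 0; 0.5 0.05 0.05 0 -3.75 0 0; 0.5 0.05 0.05 0 -3.75 0 0; 0.5 0 0 0 0 0 0; 0.5 0 -0.3 1.15 0 0 0; 0.5 0 -0.3 1.15 0 0 0; 0.5 0 0 0 0 0 0; 0.5 0 0 0 0 0 0"
}}

```text
t: 15.68
ee_pos: [659.2, -32.3, 79.4]
orientation: [2.249, 1.879, 0.247]
ft_force: [0.1, 0.8, -0.2]
width: 14.1
```

Run:
```python
from h import *
import pickle
o=get_obs(); p,_=lidpose(33,73,15); print(o["ee_pos"]-p,o["ft_force"],o["moment"],o["width"])
rows([(*lidpose(33,73,15),0.5,0),(*lidpose(-6.5,62.5,15),0.5,1)],step=9,ang=5)
b=get_image("scene"); save(b,"ent.png",(110,260,220,400),4)
```

```text
[ 0.59863706  1.02511631 -1.57503211] [ 0.05843236  0.82219158 -0.21046985] [-0.06680375  0.11851386  0.01233488] 14.066127045267951
7
0.5 -0.11 0 -0.16 0 0 0; 0.5 0 -0.82 0 0 0 0; 0.5 0 -0.82 0 0 0 0; 0.5 0 -0.82 0 0 0 0; 0.5 0 -0.81 0 0 0 0; 0.5 0 -0.82 -0.01 0 0 0; 0.5 0 0 0 0 0 0
```

View pics/ent.png

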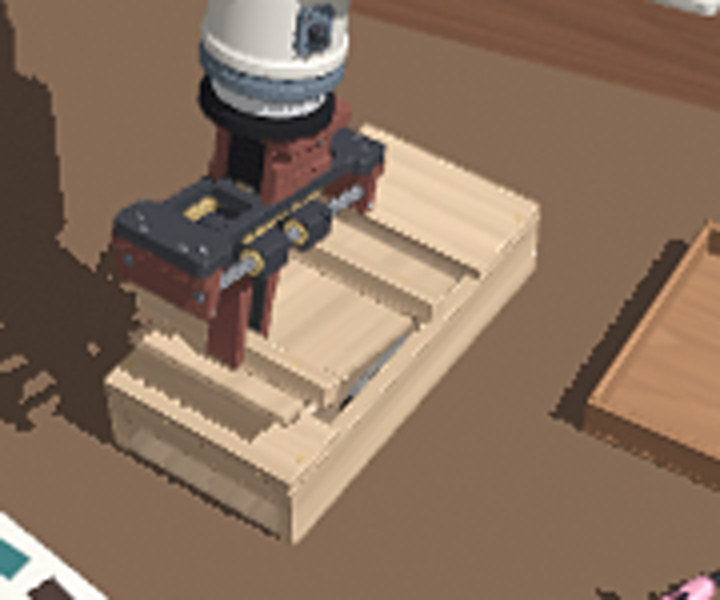

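Picture: the lid is tipped with its tongue end just at the wide board's edge, around (480,275), between the side walls, and no force is felt. Slide in.

Call:
{"fn": "play_rows", "kwargs": {
  "plan": "0.5 -0.1 0 -0.15 0 0 0; 0.5 0 -0.8 0 0 0 0; 0.5 0 -0.8 0 0 0 0; 0.5 0 -0.8 0 0 0 0; 0.5 0 -0.8 0 0 0 0; 0.5 0 -0.8 0 0 0 0; 0.5 0 0 0 0 0 0; 0.5 0 0 0 0 0 0"
}}

```text
t: 16.73
ee_pos: [620.9, -26.4, 71.1]
orientation: [2.249, 1.879, 0.248]
ft_force: [0.1, -0.3, -1.1]
width: 14.0
```

Run:
```python
from h import *
o=get_obs(); p,_=lidpose(-6.5,62.5,15); print((R.from_euler('z',-BY,degrees=True).apply(o["ee_pos"]-p)).round(2),o["ft_force"],o["moment"],o["width"])
rows([(*lidpose(-8.5,56.2,9),0.5,0),(*lidpose(-9.2,52,5),0.5,1)],step=5,ang=2)
```

```text
[1.18 0.21 0.61] [ 0.09110487 -0.31441149 -1.11266654] [-0.03510551  0.13905378 -0.00624605] 13.989539856706658
8
0.5 -0.01 -0.16 0.33 1.5 0 0; 0.5 0 -0.15 0.34 1.5 0 0; 0.5 -0.01 -0.14 0.34 1.5 0 0; 0.5 0 -0.14 0.34 1.5 0 0; 0.5 0 -0.08 0.3 1.3 0 0; 0.5 0 -0.07 0.3 1.4 0 0; 0.5 0 -0.05 0.3 1.3 0 0; 0.5 0 0 0 0 0 0
```

Call:
{"fn": "play_rows", "kwargs": {
  "plan": "0.5 0 -0.15 0.33 1.5 0 0; 0.5 0 -0.15 0.34 1.5 0 0; 0.5 0 -0.15 0.34 1.5 0 0; 0.5 0 -0.15 0.34 1.5 0 0; 0.5 0 -0.1 0.3 1.3 0 0; 0.5 0 -0.05 0.3 1.4 0 0; 0.5 0 -0.05 0.3 1.3 0 0; 0.5 0 0 0 0 0 0; 0.5 0 0 0 0 0 0"
}}

```text
t: 17.85
ee_pos: [616.8, -25.7, 47.2]
orientation: [2.359, 1.971, 0.086]
ft_force: [0.0, 0.3, -1.7]
width: 13.8
```

Run:
```python
from h import *
o=get_obs(); p,_=lidpose(-9.2,52,5); print((R.from_euler('z',-BY,degrees=True).apply(o["ee_pos"]-p)).round(2),o["ft_force"],o["moment"],o["width"])
rows([(*lidpose(-9.8,47,0),0.5,1)],step=2.5,ang=1.3)
```

```text
[-0.59  0.12 -0.21] [ 0.01571479  0.30884078 -1.69298836] [-0.06344949  0.06352166  0.01352537] 13.801667283241477
6
0.5 0 -0.03 0.22 1 0 0; 0.5 0 -0.03 0.22 1 0 0; 0.5 0 -0.03 0.22 1 0 0; 0.5 -0.01 -0.02 0.22 1 0 0; 0.5 0 -0.02 0.22 1 0 0; 0.5 0 0 0 0 0 0
```

Call:
{"fn": "play_rows", "kwargs": {
  "plan": "0.5 0 -0.03 0.22 1 0 0; 0.5 0 -0.03 0.22 1 0 0; 0.5 0 -0.03 0.22 1 0 0; 0.5 0 -0.02 0.22 1 0 0; 0.5 0 -0.02 0.22 1 0 0; 0.5 0 0 0 0 0 0; 0.5 0 0 0 0 0 0"
}}

```text
t: 18.73
ee_pos: [616.1, -25.6, 36.1]
orientation: [-2.411, -2.014, 0.0]
ft_force: [-0.5, -0.5, -0.8]
width: 13.6
```

Run:
```python
from h import *
o=get_obs(); p,_=lidpose(-9.8,46.5,0); print((R.from_euler('z',-BY,degrees=True).apply(o["ee_pos"]-p)).round(2),o["ft_force"],o["moment"],o["width"])
b=get_image("scene"); save(b,"low.png",(110,260,220,400),4)
```

```text
[-0.01  0.13  0.48] [-0.46261419 -0.45761629 -0.83080616] [-0.03501481  0.0364192  -0.00388801] 13.59250076944041
```

View pics/low.png

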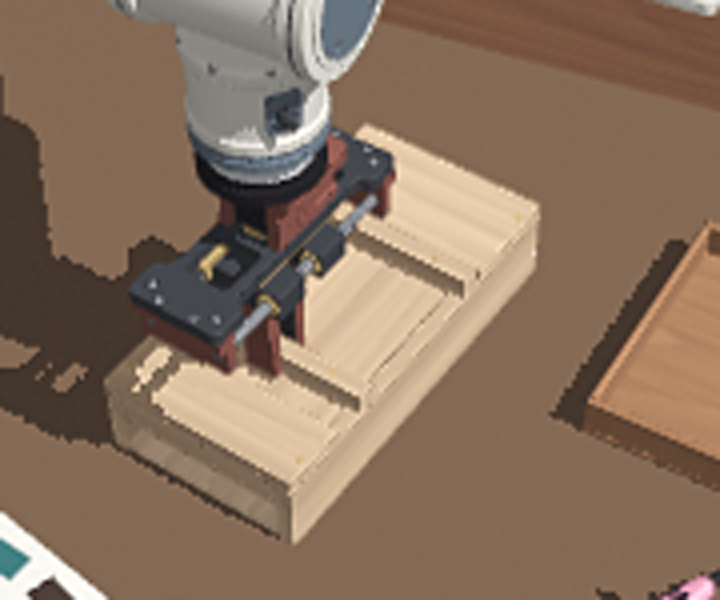

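The lid is flat between the boards in the picture (battens at (400,250) and (320,375)). Now I press down 1 mm, let go and lift.

Call:
{"fn": "play_rows", "kwargs": {
  "plan": "0.5 0 0 0.05 0 0 0; 0.5 0 0 0.05 0 0 0; 0.5 0 0 0 0 0 0; 2.3 0 0 0 0 0 0; 2.3 0 0 0 0 0 0; 2.3 0 0 0 0 0 0; 2.3 0 0 -0.5 0 0 0; 2.3 0 0 -1.5 0 0 0; 2.3 0 0 -3 0 0 0; 2.3 0 0 0 0 0 0"
}}

```text
t: 20.02
ee_pos: [618.5, -25.7, 88.3]
orientation: [2.408, 2.012, 0.006]
ft_force: [0.8, 0.1, -1.1]
width: 22.6
```

Run:
```python
from h import *
o=get_obs(); D=down(BY); print(o["t"],o["ee_pos"],o["ft_force"],o["width"])
a=box([34,0,0]); rows([([a[0],a[1],75],D,0,2),([a[0],a[1],33],D,0,1)],step=20)
```

```text
20.025 [618.4912861  -25.7114402   88.29791886] [ 0.7694483   0.1207101  -1.11709432] 22.615393168168893
8
0 -0.02 -1.51 0.66 0.2 0 0; 0 -0.02 -1.5 0.66 0.1 0 0; 0 0 0 0 0 0 0; 0 0 0 0 0 0 0; 0 0 0 1.4 0 0 0; 0 0 0 1.4 0 0 0; 0 0 0 1.4 0 0 0; 0 0 0 0 0 0 0
```

Call:
{"fn": "play_rows", "kwargs": {
  "plan": "0 0 -1.5 0.65 0.2 0 0; 0 0 -1.5 0.65 0.1 0 0; 0 0 0 0 0 0 0; 0 0 0 1.4 0 0 0; 0 0 0 1.4 0 0 0; 0 0 0 1.2 0 0 0; 0 0 0 0 0 0 0"
}}

```text
t: 20.9
ee_pos: [586.4, -20.3, 31.6]
orientation: [-2.408, -2.011, 0.006]
ft_force: [-1.3, -0.3, 3.8]
width: 0.1
```

Call:
{"fn": "play_rows", "kwargs": {
  "plan": "0 0 0.4 -0.05 0 0 0; 0 0 0.5 0 0 0 0; 0 0 0.5 0 0 0 0; 0 0 0.4 0 0 0 0; 0 0 0.4 0 0 0 0; 0 0 0.4 0 0 0 0; 0 0 0 0 0 0 0"
}}

```text
t: 21.78
ee_pos: [612.5, -24.9, 32.6]
orientation: [-2.408, -2.012, 0.005]
ft_force: [0.3, -0.6, 0.4]
width: 0.5
```

Run:
```python
from h import *
o=get_obs(); print((R.from_euler('z',-BY,degrees=True).apply(o["ee_pos"]-BOX)).round(2),o["ft_force"],o["moment"])
```

```text
[57.98  0.08 32.61] [ 0.31551592 -0.59175262  0.44632842] [-0.09173975  0.02725357  0.0054843 ]
```

Call:
{"fn": "play_rows", "kwargs": {
  "plan": "0 0 0.3 0 0 0 0; 0 0 0.2 0 0 0 0; 0 0 0.15 0 0 0 0; 0 0 0.1 0 0 0 0; 0 0 0 0 0 0 0"
}}

```text
t: 22.4
ee_pos: [619.6, -26.2, 32.6]
orientation: [-2.408, -2.012, 0.005]
ft_force: [-0.3, -0.4, 0.4]
width: 0.5
```

Run:
```python
from h import *
o=get_obs(); print((R.from_euler('z',-BY,degrees=True).apply(o["ee_pos"]-BOX)).round(2),o["ft_force"],o["moment"])
```

```text
[6.522e+01 4.000e-02 3.257e+01] [-0.30110602 -0.41924825  0.44001715] [-0.09375666  0.06512427 -0.02616366]
```

Small steps onward until the force rises.

Call:
{"fn": "play_rows", "kwargs": {
  "plan": "0 0 0.1 0 0 0 0; 0 0 0.1 0 0 0 0; 0 0 0 0 0 0 0"
}}

```text
t: 22.78
ee_pos: [621.6, -26.6, 32.5]
orientation: [-2.408, -2.012, 0.005]
ft_force: [0.7, -0.1, -0.0]
width: 0.4
```

Run:
```python
from h import *
o=get_obs(); print((R.from_euler('z',-BY,degrees=True).apply(o["ee_pos"]-BOX)).round(2),o["ft_force"],o["moment"])
P=cloud(get_image("scene")); Q=R.from_euler('z',-BY,degrees=True).apply(P.reshape(-1,3)-BOX); Q=Q[~np.isnan(Q[:,0])]
x,y,z=Q.T
for n,m in(("batten tops z>67.5",(z>68)&(z<76)&(y>25)&(y<75)&(abs(x)<140)),):
    print(n,m.sum(),np.histogram(x[m],np.arange(-70,110,5)))
```

```text
[6.724e+01 5.000e-02 3.251e+01] [ 0.66138614 -0.12044394 -0.00316219] [-0.05932945  0.09629739 -0.01780593]
batten tops z>67.5 220 (array([ 3,  0,  0,  0,  0,  2, 28, 19, 30,  1,  0,  0,  0,  0,  0,  0,  0,
        0,  0,  0,  0,  0,  0,  0,  0,  0,  0,  0,  0, 21, 23, 34, 16,  4,
        1]), array([-70, -65, -60, -55, -50, -45, -40, -35, -30, -25, -20, -15, -10,
        -5,   0,   5,  10,  15,  20,  25,  30,  35,  40,  45,  50,  55,
        60,  65,  70,  75,  80,  85,  90,  95, 100, 105]))
```

Call:
{"fn": "play_rows", "kwargs": {
  "plan": "0 0 0.1 0 0 0 0; 0 0 0.1 0 0 0 0; 0 0 0 0 0 0 0"
}}

```text
t: 23.2
ee_pos: [622.9, -26.8, 32.5]
orientation: [-2.407, -2.011, 0.006]
ft_force: [-3.1, 0.4, 1.4]
width: 0.7
```

Call:
{"fn": "play_rows", "kwargs": {
  "plan": "0 0 0.1 0 0 0 0; 0 0 0.05 0 0 0 0; 0 0 0 0 0 0 0"
}}

```text
t: 23.58
ee_pos: [622.9, -26.8, 32.3]
orientation: [-2.406, -2.01, 0.01]
ft_force: [-6.8, 2.0, 6.1]
width: 0.7
```

Call:
{"fn": "play_rows", "kwargs": {
  "plan": "0 0 0.1 0 0 0 0; 0 0 0.1 0 0 0 0; 0 0 0 0 0 0 0"
}}

```text
t: 23.95
ee_pos: [622.8, -26.8, 32.1]
orientation: [-2.403, -2.008, 0.014]
ft_force: [-12.8, 3.5, 10.0]
width: 0.4
```

Call:
{"fn": "play_rows", "kwargs": {
  "plan": "0 0 -0.5 0 0 0 0; 0 0 -0.5 -0.1 0 0 0; 0 0 0 -3 0 0 0; 0 0 0 -5 0 0 0; 0 4 -4 -3 0 0 0; 0 4 -4 0 0 0 0; 0 4 -4 0 0 0 0; 0 4 -2 0 0 0 0; 0 4 0 0 0 0 0; 0 4 0 0 0 0 0; 0 0 0 0 0 0 0"
}}

```text
t: 25.32
ee_pos: [524.1, 236.6, 143.8]
orientation: [-2.405, -2.015, 0.002]
ft_force: [-0.6, -0.5, -0.4]
width: 0.5
```

Run:
```python
from h import *
o=get_obs(); print(o["t"],o["ee_pos"])
a=get_image("top"); b=get_image("scene")
f=lambda im,c:cv2.resize(im["pixels"][c[0]:c[1],c[2]:c[3],::-1],(400,500),interpolation=cv2.INTER_CUBIC)
cv2.imwrite("pics/fin.png",np.hstack([f(a,(125,260,290,398)),f(b,(120,260,240,352))]))
for nm,im in(("top",a),("scene",b)):
    Q=R.from_euler('z',-BY,degrees=True).apply(cloud(im).reshape(-1,3)-BOX); Q=Q[~np.isnan(Q[:,0])]; x,y,z=Q.T
    for lo,hi in((-60,-10),(60,110)):
        m=(z>68)&(z<77)&(abs(y)<75)&(x>lo)&(x<hi); print(nm,m.sum(),"batten x",np.percentile(x[m],[3,50,97]).round(1),"y",np.percentile(y[m],[1,99]).round(1),"z",np.median(z[m]).round(1))
    m=(z>48)&(z<57)&(abs(y)<50)&(x>-20)&(x<70); print("panel z",np.median(z[m]).round(1), np.polyfit(x[m],z[m],1).round(3)); m=(abs(y)<50)&(x>-130)&(x<-80)&(z>55); print("wide z",np.median(z[m]))
    m=(z>30)&(z<62)&(abs(y)<50)&(x>94)&(x<140); print("low pts at narrow board",m.sum())
```

```text
25.325 [524.10002685 236.56875052 143.8443456 ]
top 267 batten x [-39.9 -33.2 -26.6] y [-69.4  69.6] z 71.1
top 303 batten x [ 78.   85.3 106.4] y [-69.4  70. ] z 70.7
panel z 52.3 [1.0000e-03 5.2324e+01]
wide z 64.62114615491838
low pts at narrow board 77
scene 238 batten x [-38.7 -31.7 -24.6] y [-70.6  69.8] z 71.1
scene 288 batten x [78.9 86.9 99.7] y [-70.7  70. ] z 71.3
panel z 53.0 [4.0000e-03 5.2788e+01]
wide z 65.36820412458972
low pts at narrow board 46
```

View pics/fin.png

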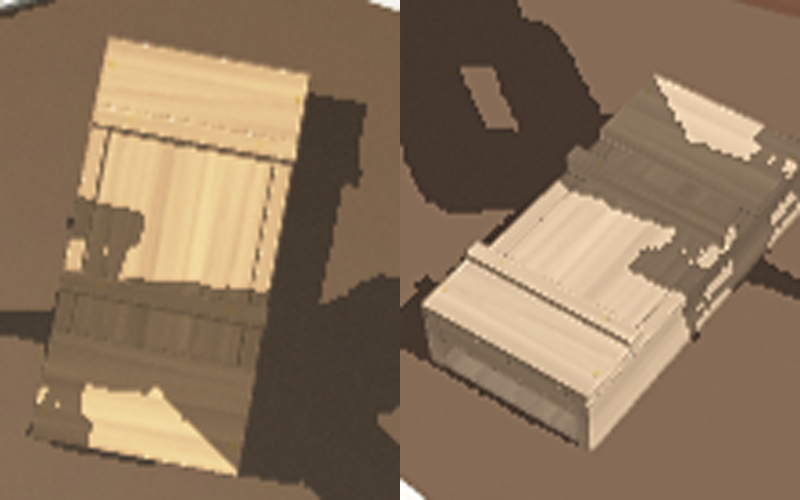

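The picture shows the lid flat, with its back batten flush against the narrow board (left crop (200,140), right crop (550,305)). The depth cloud puts the lid at box x ≈ 13.3–13.8 (home is 14) with the panel level at its proper height. Handing in.

```bash
python3 -c "
from workcell import *
print(close_job())"
```

```text
the job is handed in; nothing more can be done
None
```

The paint box is packed and closed, and I handed the job in at about 25 s of the 59 s allowed. The large tube lies on the box floor and the small tubes are still in the tray. I tipped the lid's long tongue under the wide board, lowered the lid level, let go, and pushed it home with shut fingers.

**Last checks:**
- **Home position:** the push stopped firmly at about 13 N. By the top camera the battens put the lid at box x 13.3 to 13.8, where home is 14.
- **Height:** the panel is level, with its top at z 52.3 (top camera) and 53.0 (scene camera); nominal is 52.5.
- **Robot:** the gripper is clear of everything, above the tray.

**What went wrong or disagreed:**
- **First tube grasp:** it missed because the real fingertips sit about 21 mm above the reported TCP. I confirmed this by touching the tray floor (29 N); the tube had not moved, and the second grip held.
- **Lid in hand:** the two cameras disagreed by about 1 mm on its sideways offset, so I took a value between them. It went in without contact forces.
- **Lid along the box:** the scene camera put the battens about 1.5 mm further along x than the top camera did, but it sees their side faces too.
- **Not checked:** I did not separately view the short tongue under the board. I take it as caught from the lid's position and height. I also did not re-measure the small tubes or the bystanders at the end, but nothing touched them.

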